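Draw a dowelled spice-rack end home with a quick clamp, then release it

ROBOT

A 6-joint arm with a two-finger parallel gripper is mounted at the origin on the work surface. World frame = base frame: x ahead of the robot, y to its left, z up, the work surface at z = 0. Lengths are in m, angles in rad, forces in N, time in s.
With the tool pointing down it reaches from about 0.3 to 0.75 m from the base axis. Payload 8.5 kg.
Tool frame: the origin (TCP) lies between the finger pads; the fingertips stand 8 mm ahead of it and the grasp point (between the pads) lies 11 mm behind it; z points along the fingers, y is the line along which they close (so a half turn about z gives the same grasp; the last joint's range is limited). The gripper opens to 85 mm and grips with 20 to 120 N. Pads are 22 mm wide; open, the fingers measure 114 mm over their backs; the gripper's body (76 mm by 85 mm) begins 54 mm behind the grasp point. The pads swing forward as they close: fully open they stand 13 mm farther back than shut.
Start: joints at [-1.547, 0.381, 1.297, -0, 1.464, -0.215], TCP at [0.13, -0.534, 0.239] pointing down, gripper open.
Joint ranges: [-3.11, 3.11], [-0.89, 2.33], [0.22, 2.48], [-1.42, 4.56], [0.17, 2.85], [-2.88, 2.88]. Speed limits (rad/s): [2.39, 2.39, 3.14, 3.14, 3.14, 3.14].

INTERFACE

Orientations are given as [roll, pitch, yaw] about the fixed x, y, z axes, in that order (R = Rz(yaw) Ry(pitch) Rx(roll)).
In Python, from bench import readout, vision, workorder, finder gives the robot as it stands.
- The arm moves only by the tool play_rows, never from a script. Its argument "increments" is a list that holds one entry, the list of rows, each a list of 5 numbers: the opening, from 0 (shut) to 1 (fully open), then the shift along the tool's x, y, z each as a share of 200 mm, from -1 to 1, then the turn about the tool's z as a share of 90 degrees, from -1 to 1. In form: [[[jaw, dx, dy, dz, roll], ...]]. A call has 1 to 10 rows; each row is the pose to reach, as a shift and turn from the pose commanded when the call began, along the tool's axes at that moment; what a row does not reach only later rows make up. A row lasts 1/10 s, in which the tool goes at most 50 mm and 8.59 degrees, less where a joint would pass 70% of its speed; a pose out of reach is approached as far as the arm can. A call with a number of a shift or a turn outside -1 to 1 is refused whole. A call with a gripper value outside its range is refused whole. The fingers move at their own pace and stop on an object; the grip force is fixed at half the most. Time passes only in rows, so rows that repeat a pose let the fingers close. It gives the time, the measured TCP pose, the force, the opening and the grip force at its end, in the units of the state.
- readout.get_obs(): the state, without advancing time (a new reading comes with each control period).
- vision.capture(name): name is "side" or "top" or "wrist"; returns a dict with "frame" (384x512x3 uint8, blue, green, red), "fx", "fy", "cx", "cy" (pixels), "k1" (the pictures are not rectified: a ray, as slopes to the right and down, at radius r is drawn at 1 + k1 r^2 times it, then the intrinsics apply), "T" (4x4, takes a point from camera to world coordinates); the wrist camera has in their place "T_tool_cam" (4x4, takes a point from camera to tool coordinates, whose origin is the TCP and whose axes are the flange's). Camera axes: x right, y up, looking along -z (the intrinsics and any distortion apply to the point x, -y, -z); pixel columns grow to the right and rows downward; lengths in m; the calibration is good to about 2 mm. A picture is of the moment at which its call begins: read the wrist's pose just before it. There is no depth.
- workorder.finish_job(): hands the job in; it is judged then, once.
Trained networks look in a picture, given as the dict that the camera call returned (one of the last four; its "shot" number tells which), for a name from the list of things; names that differ only in an ending like _2 or _b are one class to them, and where a whole thing is asked for, a point or a joint stands for the part that bears it (a point fixed in the world has none). Each returns a list of dicts, best first, with "p" (0 to 1); they miss things now and then, are a little off and sometimes report something else, mostly with a low value. They report only what shows in the picture. A call takes as long as a camera call.
- finder.regions_of(picture, label): "region" (384x512 bool, what is visible of it).
- finder.landmark_of(picture, label): "location" ([x, y, z] in m, in world coordinates, good to about 4 mm: a listed point, or the origin of a listed thing).
The state is a dict: "time_s": time; "qpos": joint angles; "joint_vel": joint speeds; "joint_torque": joint torques, N m; "eef_pos": TCP position; "ee_rot": TCP orientation; "force": force on the tool from outside, world axes, zero at the start; "wrist_torque": the same for the moment, N m; "grip_width": opening from 0.0 (shut) to 1.0 (fully open); "gripper_force": force on a finger pad.
Only numpy, scipy, OpenCV 4.12 (cv2) and the standard library are available. Lean on these libraries where they do the work, as an engineer would, in place of code of your own. Each camera call takes 0.05 s, during which the arm holds its last target. There are 200 camera calls.

TASK

The end panel of the little melamine spice rack is only started on its dowels: use the quick clamp laid over the rack to draw it fully home, squeezing the orange trigger stroke by stroke until the joint is shut and the clamp, trigger let go, holds it snug by itself, and do not over-tighten it or push the panel directly. Then press the red release tab and, keeping it pressed, draw the clamp's sliding head back until its rubber pad stands at least a centimetre clear of the panel, and let go. Leave the panel home and the other things on the shelf where they are.

Things in the scene. Friction and masses are not known exactly. Their poses are not given: they have to be found in the camera images.
- assembly_board: plywood board 150 x 425 x 15 mm, fixed, carrying a white melamine spice rack and, over the rack, the level steel bar of a one-hand quick clamp (underside 106 mm above the shelf; it does not move). Origin: at shelf level under the bar, near the handle; z up, y along the bar: the fixed jaw is at the +y end, the sliding head closes towards +y, x is across
- end_panel: the rack's loose end, white melamine 110 (x) x 15 (y) x 89 mm; it slides only along its three tight dowels (10 N drag) and stays where left; gap still open 8 to 16 mm. Origin: on its outer face (-y side, where the pad pushes), 66 mm above the shelf; axes as assembly_board. Fully home its origin is at y = +63 mm in the frame of assembly_board
- clamp_head: the clamp's blue sliding head, 28 mm wide, on the bar (3 N drag, 45 mm travel in y). Origin: bar's centre line, at its underside, at the jaw arm's front face; axes as assembly_board. Housing: 126 mm back (-y) from there, flat top 137.5 mm above the shelf. A ratchet lets it go forward freely, back only while the release tab is pressed; letting the trigger go gives back about 1 mm
- jaw_pad: round rubber pad, 30 mm across and 14 mm thick, on the front of the head's jaw arm. Origin: centre of its front face; axes as assembly_board. The rubber gives 1 mm for each 10 N (6.5 mm at most). A snug joint has 20 to 40 N on the pad; more than 45 N chips the melamine
- handle_grip (a point): point in the black pistol handle that stands up from the head: on its centre line, 55 mm behind (-y) the clamp_head origin and 186 mm above the shelf. The handle is 26 (x) x 20 (y) mm, its back face 10 mm behind this point, its top 205 mm above the shelf
- trigger_tip (a point): point on the front (+y) face of the orange trigger, 2 mm below its top end. The trigger is a lever 16 mm wide (x), 12 mm thick, 62 mm long in front of the handle. Squeeze it from above towards the handle, a finger on its front and one on the handle's back face: outer width here about 59 mm at rest, 41 mm fully squeezed
- trigger (a joint): trigger angle: 0 at rest, 0.28 rad squeezed. A full stroke walks the head 5 to 8 mm forward; the spring resists with 3 to 6 N at the tip and returns the trigger when let go. Once the panel is home and the pad firm, the trigger stops part-way: 20 N of squeeze then gives about 17 N at the pad, 30 N about 32 N, and so on; up to 12 N of it are lost on letting go, as the ratchet settles
- tab_press (a point): point on the red release tab's upper face, halfway along it, 41 mm behind handle_grip; 150 mm above the shelf at rest, 143 mm pressed: press here (3 to 10 N). The tab, 22 mm wide (x), 48 mm long, is hinged 9 mm behind the handle's back face, runs back (-y) and rises 0.30 rad at rest; across its free end is a lip, 6 mm high, for a fingertip to pull against
- release_tab (a joint): tab angle: 0 at rest (up), 0.30 rad pressed fully down; the ratchet lets go at about 0.15 to 0.2 rad (if not, press further, do not drag harder) and bites again when the tab comes up
- spice_jar: glass spice jar with red twist cap, 42 mm across, 68 mm high, standing on the rack's floor under the bar; leave alone. Origin: centre of its underside
- ramekin: white ceramic ramekin with spare dowels, 80 mm across, 40 mm high, beside the board; leave alone. Origin: centre of its underside
- mallet: rubber mallet 260 mm long lying beside the board; leave alone. Origin: underneath its middle
- dulce_jar: dulce de leche glass jar, 80 mm across, 105 mm high; leave alone. Origin: centre of its underside
- funnel: green plastic funnel standing on its mouth, 104 mm across, 105 mm high; leave alone. Origin: centre of its mouth
- glue_bottle: white glue bottle, 52 mm across, 150 mm high; leave alone. Origin: centre of its underside
- pepper_jar: glass jar with black cap, 46 mm across, 95 mm high; leave alone. Origin: centre of its underside

How it is judged:
On the way, in this order (a step that is already met when the one before it is completed fails the run):
1. with the trigger squeezed, the panel is fully home (gap under 1 mm) and the pad presses on it with at least 20 N (y of end_panel in the frame of assembly_board above 0.062 m and contact force between jaw_pad and end_panel above 20 N and value of joint trigger above 0.03 rad), for 0.1 s.
2. the trigger is let go and the robot's fingers are off the clamp, which holds the panel home by itself with at least 16 N on the pad (y of end_panel in the frame of assembly_board above 0.062 m and contact force between jaw_pad and end_panel above 16 N and value of joint trigger below 0.02 rad and contact force between the fingers and clamp_head below 0.5 N), for 0.2 s.
3. the release tab is pressed and the pad has gone slack on the panel (value of joint release_tab above 0.08 rad and contact force between jaw_pad and end_panel below 2 N), for 0.1 s.
At the end, for the whole second after the job is handed in: The end panel is home (gap under 1 mm), the clamp's pad stands at least 10 mm clear of it, trigger and release tab are back at rest (within 0.05 rad), and panel and clamp head are still (under 10 mm/s) (y of end_panel in the frame of assembly_board above 0.062 m and y of jaw_pad in the frame of end_panel below -0.01 m and contact force between jaw_pad and end_panel below 0.5 N and value of joint each of trigger, release_tab below 0.05 rad and linear speed of each of clamp_head, end_panel below 0.01 m/s); the robot touches nothing.
It fails at once if the clamp is over-tightened: more than 45 N between pad and panel (contact force between jaw_pad and end_panel above 45 N).
It fails at once if the robot pushes the end panel directly (more than 3 N) (contact force between any of the fingers, the arm and end_panel above 3 N).
It fails at once if another thing on the shelf is shifted by more than 20 mm or tipped (distance of any of spice_jar, ramekin, mallet, dulce_jar, funnel, glue_bottle, pepper_jar from where it was at the start of the episode above 0.02 m or angle between any of spice_jar, ramekin, mallet, dulce_jar, funnel, glue_bottle, pepper_jar's own z axis and vertical above 0.3 rad).
It also fails if it takes over 61 s, if anything falls off the work surface, if the arm or the gripper's body presses on something with over 40 N, if the wrist force passes 120 N, or if a joint passes its speed limit or range.

## Working session

There is one attempt and no reset: what is moved stays moved. The work goes in short steps, Python scripts to look and compute and a tool call to move; the robot and the scene stay as the last step left them, time stands still between calls to the robot, and variables do not carry over. Pictures are saved under pics/ and viewed, at most 10 in all, crops included, and the job is handed in when it is done.

Besides the shell and the picture viewer there is one more tool, called after ">>>" by a JSON object that holds its "name" and its "arguments", one argument or row to a line. play_rows: Moves the arm, as the interface text tells. Its arguments: {"type":"object","properties":{"increments":{"type":"array","items":{"type":"array","items":{"type":"array","items":{"type":"number"}}}}},"required":["increments"]}

```bash
mkdir -p pics
cat > h.py <<'E'
from bench import readout, vision, workorder, finder
import numpy as np, cv2
def lm(cams,names):
    for c in cams:
        p=vision.capture(c)
        for n in names:
            r=finder.landmark_of(p,n)
            print(c,n,[(np.round(x["location"],4).tolist(),round(x["p"],2)) for x in r[:2]])
    return p
E
python3 - <<'E'
from h import *
o=readout.get_obs(); print({k:np.round(v,3).tolist() for k,v in o.items()})
ims=[]
for c in ["side","top"]:
    p=vision.capture(c); ims.append(p["frame"])
    for n in ["assembly_board","end_panel","clamp_head","jaw_pad","handle_grip","trigger_tip","tab_press","dulce_jar","glue_bottle","funnel","pepper_jar"]:
        r=finder.landmark_of(p,n)
        print(c,n,[(np.round(x["location"],4).tolist(),round(x["p"],2)) for x in r[:2]])
cv2.imwrite("pics/a.png",cv2.resize(np.hstack(ims),(800,300)))
cv2.imwrite("pics/b.png",cv2.resize(ims[0],(800,600)))
E
```

```text
{'time_s': 0.0, 'qpos': [-1.547, 0.381, 1.298, 0.0, 1.464, -0.215], 'joint_vel': [0.002, 0.002, -0.0, -0.001, -0.0, -0.001], 'joint_torque': [0.001, -44.847, -23.128, -0.0, 0.005, 0.0], 'eef_pos': [0.13, -0.534, 0.239], 'ee_rot': [-3.14, -0.0, 0.239], 'force': [-0.457, 0.136, 0.173], 'wrist_torque': [0.003, -0.037, 0.001], 'gripper_force': 0.0, 'grip_width': 1.004}
side assembly_board []
side end_panel []
side clamp_head [([0.5056, 0.02, 0.107], 0.47)]
side jaw_pad []
side handle_grip [([0.52, -0.0285, 0.187], 0.68)]
side trigger_tip []
side tab_press [([0.5877, -0.4378, -0.0007], 0.44)]
side dulce_jar []
side glue_bottle []
side funnel [([0.5847, -0.4388, -0.0023], 0.78)]
side pepper_jar [([0.3941, 0.4555, 0.0004], 0.61)]
top assembly_board [([0.5152, -0.0028, 0.0013], 0.93)]
top end_panel [([0.4976, 0.0464, 0.068], 0.45)]
top clamp_head [([0.5079, 0.0204, 0.1075], 0.84)]
top jaw_pad [([0.5041, 0.0317, 0.0681], 0.54), ([0.4142, -0.4291, -0.0018], 0.45)]
top handle_grip [([0.5238, -0.0346, 0.1868], 0.72)]
top trigger_tip [([0.5111, 0.0136, 0.1878], 0.61)]
top tab_press [([0.5328, -0.0736, 0.1471], 0.6)]
top dulce_jar [([0.4151, -0.429, -0.0017], 0.72)]
top glue_bottle [([0.4849, 0.1217, 0.0263], 0.7), ([0.5626, 0.4877, -0.0034], 0.57)]
top funnel [([0.583, -0.4319, 0.001], 0.74)]
top pepper_jar [([0.394, 0.4535, -0.0014], 0.72), ([0.6257, 0.1606, -0.0017], 0.23)]
```

View pics/a.png

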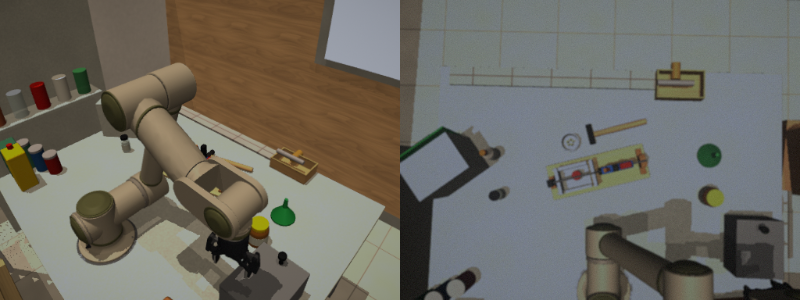

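The top view shows the board at about pixel (600,172), with the bar yawed about 0.24 rad. The tool already has that yaw. The jars are well clear of the path, so I'll move towards the clamp at height.

>>> {"name": "play_rows", "arguments": {
  "increments": [
    [[1,0.3,-0.25,-0.3,0],[1,0.6,-0.5,-0.35,0],[1,0.8,-0.66,-0.35,0],[1,1,-0.83,-0.35,0],[1,1,-0.83,-0.35,0],[1,1,-0.83,-0.35,0]]
  ]
}}

```text
time_s: 1.8
eef_pos: [0.2865, -0.3229, 0.3102]
ee_rot: [3.14, -0.001, 0.241]
force: [0.5, -0.6, -0.8]
grip_width: 0.999
gripper_force: 0.0
```

>>> {"name": "play_rows", "arguments": {
  "increments": [
    [[1,0.25,-0.2,0,0],[1,0.5,-0.4,0,0],[1,0.75,-0.6,0,0],[1,1,-0.83,0,0],[1,1,-0.83,0,0],[1,1,-0.83,0,0]]
  ]
}}

```text
time_s: 2.4
eef_pos: [0.4418, -0.1135, 0.3094]
ee_rot: [-3.141, -0.001, 0.244]
force: [-0.8, -0.5, -0.8]
grip_width: 1.003
gripper_force: 0.0
```

Run:
```python
from h import *
o=readout.get_obs(); print({k:np.round(o[k],3).tolist() for k in ["time_s","eef_pos","ee_rot","force","qpos"]})
for c in ["wrist","top","side"]:
    p=lm([c],["clamp_head","jaw_pad","handle_grip","trigger_tip","tab_press","end_panel","assembly_board"])
    cv2.imwrite(f"pics/c_{c}.png",p["frame"])
```

```text
{'time_s': 2.4, 'eef_pos': [0.442, -0.113, 0.309], 'ee_rot': [-3.141, -0.001, 0.244], 'force': [-0.795, -0.521, -0.765], 'qpos': [-0.513, 0.167, 1.398, 0.001, 1.577, 0.814]}
wrist clamp_head [([0.5066, 0.025, 0.1014], 0.9)]
wrist jaw_pad [([0.5052, 0.031, 0.0664], 0.48)]
wrist handle_grip [([0.5203, -0.0346, 0.1837], 0.58)]
wrist trigger_tip [([0.508, 0.0102, 0.1878], 0.66)]
wrist tab_press [([0.5325, -0.0695, 0.1503], 0.8)]
wrist end_panel [([0.4988, 0.051, 0.061], 0.75), ([0.4126, -0.4344, 0.0012], 0.55)]
wrist assembly_board [([0.5101, -0.0051, -0.0016], 0.72)]
top clamp_head []
top jaw_pad [([0.5025, 0.0317, 0.0676], 0.6)]
top handle_grip []
top trigger_tip [([0.5092, 0.0131, 0.186], 0.37)]
top tab_press [([0.5312, -0.0723, 0.1474], 0.68)]
top end_panel [([0.4965, 0.0503, 0.0679], 0.68)]
top assembly_board [([0.5113, -0.0015, 0.0025], 0.87)]
side clamp_head [([0.5043, 0.0221, 0.1081], 0.8)]
side jaw_pad [([0.5078, 0.0306, 0.0645], 0.46)]
side handle_grip [([0.5196, -0.0305, 0.188], 0.98), ([0.5135, -0.0034, 0.0013], 0.19)]
side trigger_tip [([0.5088, 0.0118, 0.1833], 0.6)]
side tab_press [([0.5289, -0.0735, 0.1533], 0.49)]
side end_panel [([0.4969, 0.0515, 0.0644], 0.89)]
side assembly_board [([0.511, -0.0048, 0.003], 0.57)]
```

View pics/c_wrist.png

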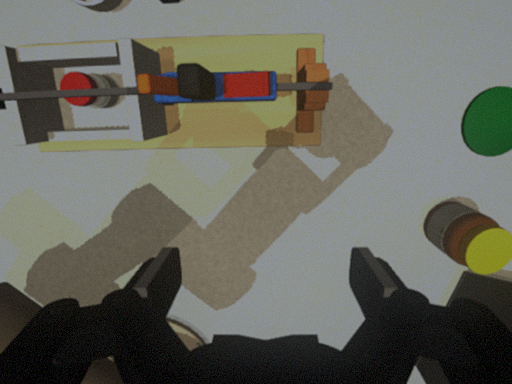

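The wrist view shows the bar along row ~90, the black handle at (195,80), the orange trigger at (155,85) and the red tab at (248,85). The fits agree on a bar yaw of about 0.27. I'll move to hover over the squeeze centre.

>>> {"name": "play_rows", "arguments": {
  "increments": [
    [[1,0.24,-0.2,0.1,-0.02],[1,0.48,-0.4,0.2,-0.02],[1,0.48,-0.4,0.3,-0.02],[1,0.48,-0.4,0.3,-0.02],[1,0.48,-0.4,0.3,-0.02]]
  ]
}}

```text
time_s: 4.1
eef_pos: [0.5145, -0.0165, 0.2491]
ee_rot: [-3.141, 0.001, 0.272]
force: [-0.5, -0.4, 0.2]
grip_width: 1.0
gripper_force: 0.0
```

Run:
```python
from h import *
o=readout.get_obs(); print({k:np.round(o[k],4).tolist() for k in ["time_s","eef_pos","ee_rot","force"]})
p=lm(["wrist"],["clamp_head","handle_grip","trigger_tip","tab_press","end_panel"])
cv2.imwrite("pics/d.png",p["frame"])
lm(["top","side"],["handle_grip","trigger_tip","tab_press"])
```

```text
{'time_s': 4.1, 'eef_pos': [0.5145, -0.0165, 0.2491], 'ee_rot': [-3.1412, 0.0011, 0.2715], 'force': [-0.5431, -0.4278, 0.1959]}
wrist clamp_head [([0.5095, 0.0215, 0.1011], 0.91)]
wrist handle_grip [([0.5236, -0.0329, 0.186], 0.83), ([0.496, 0.049, 0.0659], 0.26)]
wrist trigger_tip [([0.5098, 0.0087, 0.1915], 0.62)]
wrist tab_press [([0.5071, 0.0225, 0.1026], 0.68), ([0.5345, -0.0713, 0.1495], 0.65)]
wrist end_panel [([0.4997, 0.0497, 0.062], 0.73)]
top handle_grip []
top trigger_tip []
top tab_press []
side handle_grip [([0.5158, -0.032, 0.1842], 0.81), ([0.5656, 0.4903, 0.0014], 0.74)]
side trigger_tip [([0.5086, 0.016, 0.1812], 0.37)]
side tab_press [([0.5315, -0.0707, 0.1532], 0.48)]
```

View pics/d.png

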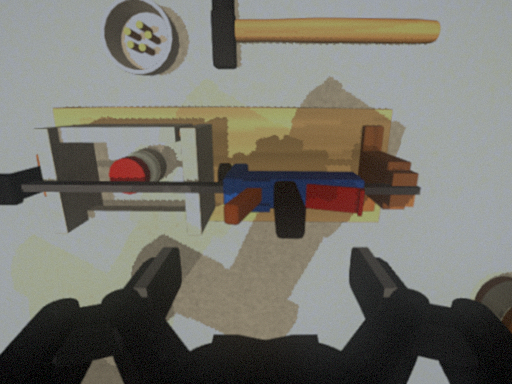

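The finger gap is centred at column 265, and the trigger front and handle back at (225..305) straddle it. Lateral alignment is good, so I'll descend.

>>> {"name": "play_rows", "arguments": {
  "increments": [
    [[1,0.008,-0.008,0.15,0],[1,0.008,-0.008,0.28,0],[1,0.008,-0.008,0.38,0],[1,0.008,-0.008,0.415,0],[0.9,0.008,-0.008,0.415,0],[0.8,0.008,-0.008,0.415,0],[0.75,0.008,-0.008,0.415,0]]
  ]
}}

```text
time_s: 5.5
eef_pos: [0.5162, -0.0149, 0.1674]
ee_rot: [3.141, -0.002, 0.27]
force: [0.2, -0.0, 0.1]
grip_width: 0.753
gripper_force: 0.0
```

>>> {"name": "play_rows", "arguments": {
  "increments": [
    [[0.72,0,0,0,0],[0.69,0,0,0,0],[0.66,0,0,0,0]]
  ]
}}

```text
time_s: 5.8
eef_pos: [0.5159, -0.015, 0.167]
ee_rot: [3.141, -0.001, 0.27]
force: [0.7, -1.6, 4.5]
grip_width: 0.657
gripper_force: 7.3
```

Run:
```python
from h import *
o=readout.get_obs(); print({k:np.round(o[k],4).tolist() for k in ["time_s","eef_pos","ee_rot","force","gripper_force","grip_width"]})
p=lm(["wrist"],["clamp_head","handle_grip","trigger_tip","tab_press","end_panel","jaw_pad"])
cv2.imwrite("pics/e.png",p["frame"])
```

```text
{'time_s': 5.8, 'eef_pos': [0.5159, -0.015, 0.167], 'ee_rot': [3.1406, -0.0009, 0.2701], 'force': [0.6691, -1.5574, 4.548], 'gripper_force': 7.2803, 'grip_width': 0.6568}
wrist clamp_head [([0.6251, 0.157, 0.0019], 0.74), ([0.51, 0.0242, 0.104], 0.61)]
wrist handle_grip [([0.5194, -0.0342, 0.1843], 0.66), ([0.4872, 0.1234, 0.0311], 0.52)]
wrist trigger_tip [([0.5084, 0.0106, 0.1905], 0.89)]
wrist tab_press [([0.5282, -0.0691, 0.1515], 0.8)]
wrist end_panel [([0.5032, 0.0488, 0.0678], 0.86), ([0.6903, -0.0377, 0.0001], 0.37)]
wrist jaw_pad [([0.5054, 0.0325, 0.0644], 0.68)]
```

View pics/e.png

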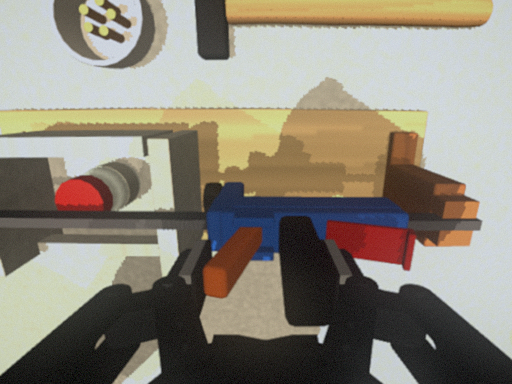

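The fingers straddle the trigger at (235,260) and the handle at (305,265), and contact has been made. First stroke.

>>> {"name": "play_rows", "arguments": {
  "increments": [
    [[0.62,0,0,0,0],[0.58,0,0,0,0],[0.54,0,0,0,0],[0.51,0,0,0,0],[0.5,0,0,0,0],[0.5,0,0,0,0]]
  ]
}}

```text
time_s: 6.75
eef_pos: [0.5166, -0.0154, 0.168]
ee_rot: [3.139, -0.003, 0.27]
force: [-1.8, -2.3, 11.9]
grip_width: 0.496
gripper_force: 9.9
```

Run:
```python
from h import *
o=readout.get_obs(); print({k:np.round(o[k],4).tolist() for k in ["time_s","eef_pos","force","gripper_force","grip_width"]})
p=lm(["wrist","top","side"],["clamp_head","handle_grip","trigger_tip","end_panel","jaw_pad"])
```

```text
{'time_s': 6.75, 'eef_pos': [0.5166, -0.0154, 0.168], 'force': [-1.794, -2.3352, 11.8818], 'gripper_force': 9.8938, 'grip_width': 0.4958}
wrist clamp_head [([0.5068, 0.0287, 0.1013], 0.93)]
wrist handle_grip [([0.5179, -0.027, 0.1858], 0.96), ([0.5137, -0.0049, -0.0004], 0.52)]
wrist trigger_tip [([0.5088, 0.0025, 0.1927], 0.67)]
wrist end_panel [([0.4974, 0.0476, 0.0668], 0.56)]
wrist jaw_pad [([0.5053, 0.0355, 0.0644], 0.7), ([0.6912, -0.0396, 0.0002], 0.31)]
top clamp_head [([0.5848, -0.4342, 0.0025], 0.7), ([0.4987, 0.0489, 0.0682], 0.51)]
top handle_grip []
top trigger_tip []
top end_panel [([0.4991, 0.0501, 0.0692], 0.61)]
top jaw_pad []
side clamp_head [([0.5067, 0.0297, 0.1066], 0.87)]
side handle_grip [([0.5171, -0.0235, 0.1836], 0.71)]
side trigger_tip [([0.5111, 0.0042, 0.1891], 0.38)]
side end_panel [([0.5002, 0.0513, 0.0645], 0.74)]
side jaw_pad [([0.5071, 0.0382, 0.0643], 0.53)]
```

>>> {"name": "play_rows", "arguments": {
  "increments": [
    [[0.6,0,0,0,0],[0.72,0,0,0,0],[0.78,0,-0.02,0,0],[0.76,0,-0.03,0,0],[0.7,0,-0.03,0,0],[0.65,0,-0.03,0,0],[0.6,0,-0.03,0,0],[0.55,0,-0.03,0,0],[0.51,0,-0.03,0,0],[0.5,0,-0.03,0,0]]
  ]
}}

```text
time_s: 8.65
eef_pos: [0.5149, -0.0096, 0.1679]
ee_rot: [3.139, -0.003, 0.27]
force: [-2.0, -2.8, 12.2]
grip_width: 0.506
gripper_force: 9.9
```

Run:
```python
from h import *
o=readout.get_obs(); print({k:np.round(o[k],4).tolist() for k in ["time_s","eef_pos","force","gripper_force","grip_width"]})
p=lm(["wrist","side"],["clamp_head","handle_grip","trigger_tip","end_panel","jaw_pad"])
```

```text
{'time_s': 8.65, 'eef_pos': [0.5149, -0.0096, 0.1679], 'force': [-2.0367, -2.8472, 12.2026], 'gripper_force': 9.9214, 'grip_width': 0.5059}
wrist clamp_head [([0.5029, 0.0341, 0.1008], 0.84)]
wrist handle_grip [([0.5183, -0.0249, 0.1823], 0.6)]
wrist trigger_tip [([0.5104, 0.0079, 0.1928], 0.77)]
wrist end_panel [([0.4975, 0.0461, 0.0645], 0.67)]
wrist jaw_pad [([0.5027, 0.0395, 0.0639], 0.65)]
side clamp_head [([0.5058, 0.032, 0.1075], 0.61), ([0.5165, -0.0175, 0.185], 0.15)]
side handle_grip [([0.514, -0.0162, 0.1838], 0.68), ([0.5668, 0.4899, -0.0004], 0.5)]
side trigger_tip [([0.5082, 0.0095, 0.1859], 0.41), ([0.5124, -0.0038, 0.0019], 0.39)]
side end_panel [([0.5008, 0.0498, 0.063], 0.77)]
side jaw_pad [([0.5048, 0.0398, 0.0645], 0.4)]
```

>>> {"name": "play_rows", "arguments": {
  "increments": [
    [[0.6,0,0,0,0],[0.72,0,0,0,0],[0.78,0,-0.02,0,0],[0.76,0,-0.028,0,0],[0.7,0,-0.028,0,0],[0.65,0,-0.028,0,0],[0.6,0,-0.028,0,0],[0.55,0,-0.028,0,0],[0.51,0,-0.028,0,0],[0.5,0,-0.028,0,0]]
  ]
}}

```text
time_s: 10.25
eef_pos: [0.5134, -0.0045, 0.1682]
ee_rot: [3.139, -0.003, 0.27]
force: [-4.1, -3.2, 14.6]
grip_width: 0.51
gripper_force: 14.8
```

Run:
```python
from h import *
o=readout.get_obs(); print({k:np.round(o[k],4).tolist() for k in ["time_s","eef_pos","force","gripper_force","grip_width"]})
p=lm(["wrist","side"],["clamp_head","handle_grip","trigger_tip","end_panel","jaw_pad"])
cv2.imwrite("pics/f.png",cv2.resize(p["frame"][100:270,200:430],None,fx=3,fy=3))
```

```text
{'time_s': 10.25, 'eef_pos': [0.5134, -0.0045, 0.1682], 'force': [-4.1306, -3.2032, 14.6339], 'gripper_force': 14.7672, 'grip_width': 0.5102}
wrist clamp_head [([0.5039, 0.0416, 0.1021], 0.82)]
wrist handle_grip [([0.5169, -0.02, 0.1855], 0.9)]
wrist trigger_tip [([0.5081, 0.0139, 0.1952], 0.93)]
wrist end_panel [([0.4973, 0.0498, 0.0681], 0.67)]
wrist jaw_pad [([0.5, 0.0465, 0.0662], 0.74), ([0.5124, -0.0152, 0.1859], 0.29)]
side clamp_head [([0.5041, 0.0412, 0.1041], 0.88), ([0.5262, -0.0579, 0.1531], 0.55)]
side handle_grip [([0.5129, -0.0139, 0.1839], 0.97)]
side trigger_tip [([0.5867, -0.4392, -0.0015], 0.59), ([0.5079, 0.015, 0.1853], 0.5)]
side end_panel [([0.4993, 0.0533, 0.0625], 0.59)]
side jaw_pad []
```

>>> {"name": "play_rows", "arguments": {
  "increments": [
    [[0.6,0,0,0,0],[0.72,0,0,0,0],[0.78,0,-0.02,0,0],[0.76,0,-0.026,0,0],[0.7,0,-0.026,0,0],[0.66,0,-0.026,0,0],[0.63,0,-0.026,0,0],[0.6,0,-0.026,0,0],[0.58,0,-0.026,0,0]]
  ]
}}

```text
time_s: 11.75
eef_pos: [0.5121, -0.0009, 0.1677]
ee_rot: [3.136, -0.002, 0.269]
force: [-1.5, -13.0, 9.0]
grip_width: 0.581
gripper_force: 14.6
```

>>> {"name": "play_rows", "arguments": {
  "increments": [
    [[0.57,0,0,0,0],[0.56,0,0,0,0],[0.56,0,0,0,0]]
  ]
}}

```text
time_s: 12.05
eef_pos: [0.5122, -0.0009, 0.1679]
ee_rot: [3.136, -0.002, 0.269]
force: [-2.7, -12.0, 10.1]
grip_width: 0.563
gripper_force: 14.4
```

>>> {"name": "play_rows", "arguments": {
  "increments": [
    [[0.56,0,0.005,0,0],[0.55,0,0.007,0,0],[0.54,0,0.007,0,0],[0.54,0,0.007,0,0]]
  ]
}}

```text
time_s: 12.45
eef_pos: [0.5124, -0.0014, 0.1682]
ee_rot: [3.138, -0.003, 0.269]
force: [-3.5, -6.5, 13.9]
grip_width: 0.542
gripper_force: 15.1
```

Run:
```python
from h import *
o=readout.get_obs(); print({k:np.round(o[k],4).tolist() for k in ["time_s","eef_pos","force","gripper_force","grip_width"]})
p=lm(["wrist","side"],["clamp_head","handle_grip","trigger_tip","end_panel","jaw_pad"])
cv2.imwrite("pics/f.png",cv2.resize(p["frame"][100:270,200:430],None,fx=3,fy=3))
```

```text
{'time_s': 12.45, 'eef_pos': [0.5124, -0.0014, 0.1682], 'force': [-3.4704, -6.5449, 13.8641], 'gripper_force': 15.0795, 'grip_width': 0.5423}
wrist clamp_head [([0.5049, 0.0419, 0.1014], 0.75)]
wrist handle_grip [([0.5153, -0.0143, 0.1863], 0.92)]
wrist trigger_tip [([0.505, 0.0156, 0.1913], 0.65)]
wrist end_panel [([0.4994, 0.0511, 0.0604], 0.64)]
wrist jaw_pad [([0.501, 0.0454, 0.0672], 0.84)]
side clamp_head [([0.5008, 0.0403, 0.1076], 0.96), ([0.6251, 0.1624, -0.0001], 0.6)]
side handle_grip [([0.5136, -0.0114, 0.1851], 0.61)]
side trigger_tip [([0.5081, 0.0182, 0.1846], 0.65)]
side end_panel [([0.4953, 0.0567, 0.0652], 0.81), ([0.5106, -0.0114, 0.1837], 0.41)]
side jaw_pad [([0.5026, 0.046, 0.0664], 0.53)]
```

View pics/f.png

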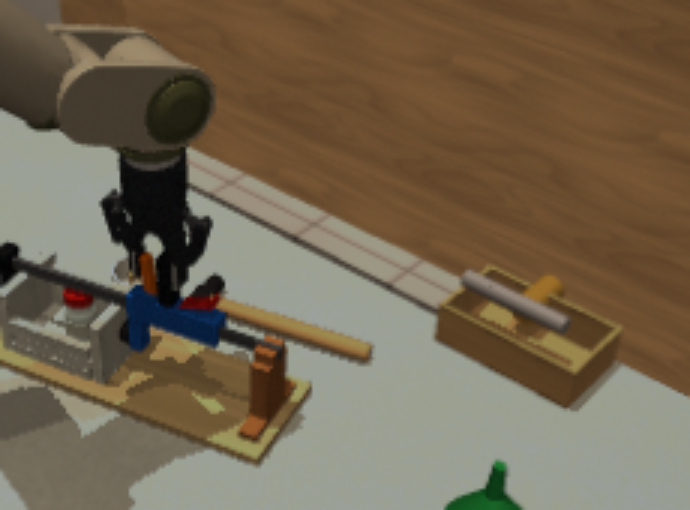

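The side crop shows the pad against the panel at (125,320), with the joint still open. I'll finish this stroke in small steps.

>>> {"name": "play_rows", "arguments": {
  "increments": [
    [[0.535,0,0.003,0,0],[0.53,0,0.004,0,0],[0.53,0,0.004,0,0]]
  ]
}}

```text
time_s: 13.35
eef_pos: [0.5125, -0.0015, 0.1683]
ee_rot: [3.139, -0.003, 0.27]
force: [-5.0, -3.1, 15.2]
grip_width: 0.535
gripper_force: 15.2
```

>>> {"name": "play_rows", "arguments": {
  "increments": [
    [[0.525,0,0,0,0],[0.52,0,0,0,0],[0.52,0,0,0,0]]
  ]
}}

```text
time_s: 13.65
eef_pos: [0.5124, -0.0015, 0.1684]
ee_rot: [3.139, -0.003, 0.27]
force: [-5.7, -3.0, 16.0]
grip_width: 0.52
gripper_force: 15.3
```

>>> {"name": "play_rows", "arguments": {
  "increments": [
    [[0.515,0,0,0,0],[0.51,0,0,0,0],[0.51,0,0,0,0]]
  ]
}}

```text
time_s: 13.95
eef_pos: [0.5125, -0.0015, 0.1685]
ee_rot: [3.139, -0.003, 0.27]
force: [-4.4, -3.3, 17.8]
grip_width: 0.517
gripper_force: 15.5
```

>>> {"name": "play_rows", "arguments": {
  "increments": [
    [[0.6,0,0,0,0],[0.72,0,0,0,0],[0.78,0,-0.015,0,0],[0.76,0,-0.021,0,0],[0.72,0,-0.021,0,0],[0.68,0,-0.021,0,0],[0.66,0,-0.021,0,0],[0.64,0,-0.021,0,0],[0.63,0,-0.021,0,0]]
  ]
}}

```text
time_s: 14.85
eef_pos: [0.511, 0.0026, 0.167]
ee_rot: [3.14, -0.001, 0.27]
force: [-2.0, -2.6, 6.3]
grip_width: 0.632
gripper_force: 6.4
```

>>> {"name": "play_rows", "arguments": {
  "increments": [
    [[0.62,0,0,0,0],[0.61,0,0,0,0],[0.6,0,0,0,0]]
  ]
}}

```text
time_s: 15.15
eef_pos: [0.5113, 0.0018, 0.1674]
ee_rot: [3.138, -0.001, 0.269]
force: [-2.8, -7.0, 9.3]
grip_width: 0.602
gripper_force: 13.3
```

Run:
```python
from h import *
p=lm(["side","wrist","side","wrist"],["clamp_head","handle_grip","end_panel","jaw_pad"])
```

```text
side clamp_head [([0.5005, 0.0412, 0.1079], 0.61)]
side handle_grip [([0.5148, -0.0119, 0.185], 0.67)]
side end_panel [([0.4977, 0.055, 0.066], 0.63), ([0.5007, 0.0477, 0.0641], 0.23)]
side jaw_pad [([0.5028, 0.048, 0.0647], 0.52)]
wrist clamp_head [([0.5065, 0.0407, 0.1043], 0.86)]
wrist handle_grip [([0.518, -0.0155, 0.1842], 0.97)]
wrist end_panel [([0.4981, 0.0525, 0.066], 0.69)]
wrist jaw_pad [([0.4992, 0.0504, 0.0656], 0.51)]
side clamp_head []
side handle_grip [([0.5138, -0.0088, 0.1838], 0.83)]
side end_panel [([0.4986, 0.0556, 0.0641], 0.67)]
side jaw_pad [([0.4978, 0.0578, 0.0656], 0.43)]
wrist clamp_head [([0.5042, 0.04, 0.1024], 0.88), ([0.6902, -0.0408, -0.0001], 0.18)]
wrist handle_grip [([0.5134, -0.0137, 0.1847], 0.77)]
wrist end_panel [([0.4974, 0.052, 0.0653], 0.93)]
wrist jaw_pad [([0.4994, 0.0497, 0.066], 0.84), ([0.6922, -0.0378, 0.0006], 0.57)]
```

>>> {"name": "play_rows", "arguments": {
  "increments": [
    [[0.59,0,0.003,0,0],[0.58,0,0.004,0,0],[0.58,0,0.004,0,0]]
  ]
}}

```text
time_s: 16.45
eef_pos: [0.5114, 0.0015, 0.1677]
ee_rot: [3.139, -0.002, 0.269]
force: [-3.8, -3.5, 11.9]
grip_width: 0.581
gripper_force: 14.5
```

>>> {"name": "play_rows", "arguments": {
  "increments": [
    [[0.57,0,0,0,0],[0.56,0,0,0,0],[0.56,0,0,0,0]]
  ]
}}

```text
time_s: 16.75
eef_pos: [0.5115, 0.0014, 0.1679]
ee_rot: [3.138, -0.002, 0.27]
force: [-3.9, -5.2, 14.0]
grip_width: 0.565
gripper_force: 14.9
```

>>> {"name": "play_rows", "arguments": {
  "increments": [
    [[0.55,0,0,0,0],[0.54,0,0,0,0],[0.54,0,0,0,0]]
  ]
}}

```text
time_s: 17.05
eef_pos: [0.5115, 0.0014, 0.1681]
ee_rot: [3.138, -0.002, 0.27]
force: [-4.2, -4.2, 15.6]
grip_width: 0.547
gripper_force: 15.2
```

>>> {"name": "play_rows", "arguments": {
  "increments": [
    [[0.535,0,0,0,0],[0.53,0,0,0,0],[0.53,0,0,0,0]]
  ]
}}

```text
time_s: 17.35
eef_pos: [0.5116, 0.0014, 0.1683]
ee_rot: [3.138, -0.003, 0.27]
force: [-4.6, -4.5, 16.7]
grip_width: 0.534
gripper_force: 14.9
```

>>> {"name": "play_rows", "arguments": {
  "increments": [
    [[0.525,0,0,0,0],[0.52,0,0,0,0],[0.52,0,0,0,0]]
  ]
}}

```text
time_s: 17.65
eef_pos: [0.5116, 0.0014, 0.1683]
ee_rot: [3.138, -0.003, 0.27]
force: [-5.1, -5.1, 17.1]
grip_width: 0.524
gripper_force: 15.4
```

>>> {"name": "play_rows", "arguments": {
  "increments": [
    [[0.515,0,0,0,0],[0.51,0,0,0,0],[0.51,0,0,0,0]]
  ]
}}

```text
time_s: 17.95
eef_pos: [0.5117, 0.0014, 0.1684]
ee_rot: [3.138, -0.003, 0.27]
force: [-5.0, -5.2, 16.9]
grip_width: 0.514
gripper_force: 15.2
```

>>> {"name": "play_rows", "arguments": {
  "increments": [
    [[0.6,0,0,0,0],[0.72,0,0,0,0],[0.78,0,-0.012,0,0],[0.76,0,-0.017,0,0],[0.72,0,-0.017,0,0],[0.68,0,-0.017,0,0],[0.66,0,-0.017,0,0],[0.64,0,-0.017,0,0],[0.63,0,-0.017,0,0]]
  ]
}}

```text
time_s: 18.85
eef_pos: [0.5102, 0.0054, 0.1668]
ee_rot: [3.14, -0.001, 0.27]
force: [-2.0, -1.1, 4.9]
grip_width: 0.627
gripper_force: 5.4
```

>>> {"name": "play_rows", "arguments": {
  "increments": [
    [[0.62,0,0,0,0],[0.61,0,0,0,0],[0.61,0,0,0,0]]
  ]
}}

```text
time_s: 19.15
eef_pos: [0.5104, 0.0048, 0.1672]
ee_rot: [3.139, -0.001, 0.27]
force: [-2.5, -3.7, 8.3]
grip_width: 0.612
gripper_force: 10.8
```

>>> {"name": "play_rows", "arguments": {
  "increments": [
    [[0.605,0,0,0,0],[0.6,0,0,0,0],[0.6,0,0,0,0]]
  ]
}}

```text
time_s: 19.45
eef_pos: [0.5105, 0.0046, 0.1673]
ee_rot: [3.139, -0.001, 0.269]
force: [-2.5, -4.8, 8.6]
grip_width: 0.6
gripper_force: 13.1
```

Run:
```python
from h import *
p=lm(["side","wrist","wrist"],["clamp_head","handle_grip","end_panel","jaw_pad"])
```

```text
side clamp_head [([0.5013, 0.0446, 0.1059], 0.69)]
side handle_grip [([0.5156, -0.0085, 0.1844], 0.89), ([0.5021, 0.0301, 0.1844], 0.75)]
side end_panel [([0.4993, 0.0592, 0.065], 0.65), ([0.5146, -0.0077, 0.1856], 0.27)]
side jaw_pad [([0.3902, 0.4573, -0.0005], 0.55)]
wrist clamp_head [([0.5041, 0.0453, 0.1038], 0.96)]
wrist handle_grip [([0.5143, -0.01, 0.1814], 0.9)]
wrist end_panel [([0.4962, 0.0548, 0.063], 0.75)]
wrist jaw_pad [([0.4986, 0.0504, 0.0656], 0.67)]
wrist clamp_head [([0.5004, 0.0463, 0.1022], 0.97)]
wrist handle_grip [([0.5149, -0.0105, 0.1861], 0.71), ([0.4842, 0.1222, 0.0327], 0.51)]
wrist end_panel [([0.4971, 0.057, 0.0648], 0.58)]
wrist jaw_pad [([0.4987, 0.0492, 0.0659], 0.67), ([0.6272, 0.1584, 0.0011], 0.51)]
```

>>> {"name": "play_rows", "arguments": {
  "increments": [
    [[0.595,0,0,0,0],[0.59,0,0,0,0],[0.59,0,0,0,0]]
  ]
}}

```text
time_s: 20.5
eef_pos: [0.5106, 0.0045, 0.1675]
ee_rot: [3.138, -0.001, 0.269]
force: [-2.0, -4.7, 9.4]
grip_width: 0.594
gripper_force: 14.3
```

>>> {"name": "play_rows", "arguments": {
  "increments": [
    [[0.585,0,0,0,0],[0.58,0,0,0,0],[0.58,0,0,0,0]]
  ]
}}

```text
time_s: 20.8
eef_pos: [0.5106, 0.0044, 0.1676]
ee_rot: [3.138, -0.002, 0.269]
force: [-3.0, -5.4, 11.1]
grip_width: 0.587
gripper_force: 14.7
```

>>> {"name": "play_rows", "arguments": {
  "increments": [
    [[0.575,0,0,0,0],[0.57,0,0,0,0],[0.57,0,0,0,0]]
  ]
}}

```text
time_s: 21.1
eef_pos: [0.5106, 0.0044, 0.1677]
ee_rot: [3.138, -0.002, 0.269]
force: [-3.4, -4.9, 12.3]
grip_width: 0.575
gripper_force: 15.3
```

>>> {"name": "play_rows", "arguments": {
  "increments": [
    [[0.565,0,0,0,0],[0.56,0,0,0,0],[0.56,0,0,0,0]]
  ]
}}

```text
time_s: 21.4
eef_pos: [0.5106, 0.0044, 0.1679]
ee_rot: [3.138, -0.002, 0.269]
force: [-3.6, -5.1, 13.0]
grip_width: 0.562
gripper_force: 15.1
```

>>> {"name": "play_rows", "arguments": {
  "increments": [
    [[0.55,0,0,0,0],[0.545,0,0,0,0]]
  ]
}}

```text
time_s: 21.6
eef_pos: [0.5106, 0.0043, 0.168]
ee_rot: [3.138, -0.002, 0.269]
force: [-4.3, -4.2, 14.4]
grip_width: 0.549
gripper_force: 15.3
```

>>> {"name": "play_rows", "arguments": {
  "increments": [
    [[0.535,0,0,0,0],[0.53,0,0,0,0]]
  ]
}}

```text
time_s: 21.8
eef_pos: [0.5107, 0.0043, 0.1682]
ee_rot: [3.137, -0.002, 0.269]
force: [-4.8, -4.6, 15.3]
grip_width: 0.537
gripper_force: 15.6
```

>>> {"name": "play_rows", "arguments": {
  "increments": [
    [[0.52,0,0,0,0],[0.515,0,0,0,0]]
  ]
}}

```text
time_s: 22.0
eef_pos: [0.5108, 0.0041, 0.1683]
ee_rot: [3.137, -0.003, 0.269]
force: [-5.0, -6.9, 16.3]
grip_width: 0.52
gripper_force: 17.8
```

>>> {"name": "play_rows", "arguments": {
  "increments": [
    [[0.51,0,0,0,0],[0.51,0,0,0,0]]
  ]
}}

```text
time_s: 22.2
eef_pos: [0.5108, 0.0041, 0.1684]
ee_rot: [3.137, -0.003, 0.269]
force: [-4.8, -6.9, 17.9]
grip_width: 0.515
gripper_force: 18.9
```

>>> {"name": "play_rows", "arguments": {
  "increments": [
    [[0.6,0,0,0,0],[0.72,0,0,0,0],[0.78,0,-0.01,0,0],[0.76,0,-0.014,0,0],[0.72,0,-0.014,0,0],[0.68,0,-0.014,0,0],[0.66,0,-0.014,0,0],[0.65,0,-0.014,0,0],[0.64,0,-0.014,0,0]]
  ]
}}

```text
time_s: 23.1
eef_pos: [0.5094, 0.0083, 0.1668]
ee_rot: [3.141, -0.001, 0.27]
force: [-1.9, 1.9, 5.8]
grip_width: 0.641
gripper_force: 4.4
```

>>> {"name": "play_rows", "arguments": {
  "increments": [
    [[0.63,0,0,0,0],[0.625,0,0,0,0]]
  ]
}}

```text
time_s: 23.3
eef_pos: [0.5095, 0.0079, 0.167]
ee_rot: [3.14, -0.001, 0.27]
force: [-2.1, -0.5, 7.0]
grip_width: 0.627
gripper_force: 8.7
```

>>> {"name": "play_rows", "arguments": {
  "increments": [
    [[0.62,0,0,0,0],[0.615,0,0,0,0]]
  ]
}}

```text
time_s: 23.5
eef_pos: [0.5096, 0.0076, 0.1671]
ee_rot: [3.139, -0.001, 0.27]
force: [-2.0, -1.9, 8.4]
grip_width: 0.618
gripper_force: 11.3
```

>>> {"name": "play_rows", "arguments": {
  "increments": [
    [[0.61,0,0,0,0],[0.61,0,0,0,0]]
  ]
}}

```text
time_s: 23.7
eef_pos: [0.5097, 0.0075, 0.1672]
ee_rot: [3.139, -0.001, 0.27]
force: [-2.6, -2.9, 8.4]
grip_width: 0.615
gripper_force: 12.5
```

>>> {"name": "play_rows", "arguments": {
  "increments": [
    [[0.605,0,0,0,0],[0.6,0,0,0,0]]
  ]
}}

```text
time_s: 23.9
eef_pos: [0.5098, 0.0073, 0.1673]
ee_rot: [3.139, -0.001, 0.27]
force: [-2.1, -4.0, 9.5]
grip_width: 0.604
gripper_force: 15.1
```

>>> {"name": "play_rows", "arguments": {
  "increments": [
    [[0.595,0,0,0,0],[0.59,0,0,0,0]]
  ]
}}

```text
time_s: 24.1
eef_pos: [0.5098, 0.0071, 0.1675]
ee_rot: [3.138, -0.001, 0.269]
force: [-2.8, -5.1, 9.7]
grip_width: 0.591
gripper_force: 18.0
```

>>> {"name": "play_rows", "arguments": {
  "increments": [
    [[0.585,0,0,0,0],[0.58,0,0,0,0]]
  ]
}}

```text
time_s: 24.3
eef_pos: [0.5099, 0.007, 0.1676]
ee_rot: [3.138, -0.002, 0.269]
force: [-3.3, -6.2, 11.1]
grip_width: 0.58
gripper_force: 18.9
```

>>> {"name": "play_rows", "arguments": {
  "increments": [
    [[0.577,0,0,0,0],[0.575,0,0,0,0]]
  ]
}}

```text
time_s: 24.5
eef_pos: [0.5099, 0.007, 0.1677]
ee_rot: [3.138, -0.002, 0.269]
force: [-3.9, -6.8, 12.3]
grip_width: 0.579
gripper_force: 20.2
```

>>> {"name": "play_rows", "arguments": {
  "increments": [
    [[0.57,0,0.003,0,0],[0.565,0,0.004,0,0],[0.565,0,0.004,0,0]]
  ]
}}

```text
time_s: 24.8
eef_pos: [0.5099, 0.0068, 0.1678]
ee_rot: [3.139, -0.002, 0.269]
force: [-4.6, -2.2, 14.8]
grip_width: 0.567
gripper_force: 21.0
```

>>> {"name": "play_rows", "arguments": {
  "increments": [
    [[0.56,0,0,0,0],[0.555,0,0,0,0]]
  ]
}}

```text
time_s: 25.0
eef_pos: [0.51, 0.0067, 0.168]
ee_rot: [3.139, -0.002, 0.269]
force: [-5.5, -3.5, 14.6]
grip_width: 0.56
gripper_force: 22.2
```

>>> {"name": "play_rows", "arguments": {
  "increments": [
    [[0.55,0,0,0,0],[0.545,0,0,0,0]]
  ]
}}

```text
time_s: 25.2
eef_pos: [0.51, 0.0065, 0.1681]
ee_rot: [3.138, -0.002, 0.269]
force: [-5.4, -4.6, 16.1]
grip_width: 0.554
gripper_force: 24.1
```

>>> {"name": "play_rows", "arguments": {
  "increments": [
    [[0.54,0,0.001,0,0],[0.535,0,0.002,0,0]]
  ]
}}

```text
time_s: 25.4
eef_pos: [0.5101, 0.0063, 0.1683]
ee_rot: [3.139, -0.002, 0.269]
force: [-5.5, -1.1, 18.1]
grip_width: 0.54
gripper_force: 24.4
```

>>> {"name": "play_rows", "arguments": {
  "increments": [
    [[0.53,0,0,0,0],[0.53,0,0,0,0]]
  ]
}}

```text
time_s: 25.6
eef_pos: [0.5101, 0.0063, 0.1683]
ee_rot: [3.138, -0.002, 0.269]
force: [-5.6, -3.1, 18.0]
grip_width: 0.536
gripper_force: 26.0
```

>>> {"name": "play_rows", "arguments": {
  "increments": [
    [[0.525,0,0,0,0],[0.523,0,0,0,0]]
  ]
}}

```text
time_s: 25.8
eef_pos: [0.5101, 0.0062, 0.1684]
ee_rot: [3.138, -0.002, 0.269]
force: [-5.7, -3.4, 18.3]
grip_width: 0.531
gripper_force: 26.3
```

>>> {"name": "play_rows", "arguments": {
  "increments": [
    [[0.518,0,0,0,0],[0.513,0,0,0,0]]
  ]
}}

```text
time_s: 26.0
eef_pos: [0.5102, 0.0061, 0.1685]
ee_rot: [3.138, -0.002, 0.269]
force: [-6.4, -4.3, 19.4]
grip_width: 0.522
gripper_force: 27.5
```

>>> {"name": "play_rows", "arguments": {
  "increments": [
    [[0.509,0,0,0,0],[0.509,0,0,0,0]]
  ]
}}

```text
time_s: 26.2
eef_pos: [0.5102, 0.0061, 0.1686]
ee_rot: [3.138, -0.002, 0.269]
force: [-6.7, -4.1, 20.8]
grip_width: 0.514
gripper_force: 28.8
```

>>> {"name": "play_rows", "arguments": {
  "increments": [
    [[0.503,0,0,0,0],[0.498,0,0,0,0],[0.498,0,0,0,0]]
  ]
}}

```text
time_s: 26.5
eef_pos: [0.5102, 0.006, 0.1687]
ee_rot: [3.138, -0.003, 0.269]
force: [-6.5, -4.1, 21.1]
grip_width: 0.501
gripper_force: 30.1
```

>>> {"name": "play_rows", "arguments": {
  "increments": [
    [[0.6,0,0,0,0],[0.72,0,0,0,0],[0.78,0,-0.008,0,0],[0.78,0,-0.008,0,0],[0.78,0,-0.008,0,0],[0.72,0,-0.008,0,0],[0.68,0,-0.008,0,0],[0.65,0,-0.008,0,0],[0.63,0,-0.008,0,0]]
  ]
}}

```text
time_s: 27.4
eef_pos: [0.509, 0.0097, 0.1671]
ee_rot: [-3.141, -0.001, 0.27]
force: [-2.6, 3.9, 5.1]
grip_width: 0.634
gripper_force: 10.4
```

>>> {"name": "play_rows", "arguments": {
  "increments": [
    [[0.615,0,0,0,0],[0.61,0,0,0,0]]
  ]
}}

```text
time_s: 27.6
eef_pos: [0.5094, 0.0086, 0.1672]
ee_rot: [3.14, -0.001, 0.27]
force: [-3.3, -0.9, 7.6]
grip_width: 0.615
gripper_force: 5.6
```

>>> {"name": "play_rows", "arguments": {
  "increments": [
    [[0.6,0,0,0,0],[0.595,0,0,0,0]]
  ]
}}

```text
time_s: 27.8
eef_pos: [0.5096, 0.0081, 0.1674]
ee_rot: [3.139, -0.001, 0.27]
force: [-2.9, -2.6, 7.8]
grip_width: 0.596
gripper_force: 8.1
```

>>> {"name": "play_rows", "arguments": {
  "increments": [
    [[0.59,0,0,0,0],[0.585,0,0,0,0]]
  ]
}}

```text
time_s: 28.0
eef_pos: [0.5097, 0.0078, 0.1676]
ee_rot: [3.138, -0.002, 0.27]
force: [-2.4, -5.4, 8.9]
grip_width: 0.59
gripper_force: 11.2
```

>>> {"name": "play_rows", "arguments": {
  "increments": [
    [[0.58,0,0.003,0,0],[0.575,0,0.003,0,0]]
  ]
}}

```text
time_s: 28.2
eef_pos: [0.5098, 0.0074, 0.1677]
ee_rot: [3.139, -0.002, 0.27]
force: [-4.1, -3.1, 11.4]
grip_width: 0.577
gripper_force: 12.8
```

>>> {"name": "play_rows", "arguments": {
  "increments": [
    [[0.57,0,0,0,0],[0.565,0,0,0,0]]
  ]
}}

```text
time_s: 28.4
eef_pos: [0.5099, 0.0072, 0.1679]
ee_rot: [3.138, -0.002, 0.27]
force: [-3.8, -4.7, 11.9]
grip_width: 0.565
gripper_force: 16.2
```

>>> {"name": "play_rows", "arguments": {
  "increments": [
    [[0.56,0,0,0,0],[0.555,0,0,0,0]]
  ]
}}

```text
time_s: 28.6
eef_pos: [0.5099, 0.007, 0.168]
ee_rot: [3.138, -0.002, 0.269]
force: [-3.3, -6.1, 13.9]
grip_width: 0.561
gripper_force: 19.2
```

>>> {"name": "play_rows", "arguments": {
  "increments": [
    [[0.55,0,0.002,0,0],[0.545,0,0.003,0,0]]
  ]
}}

```text
time_s: 28.8
eef_pos: [0.51, 0.0068, 0.1682]
ee_rot: [3.139, -0.002, 0.269]
force: [-4.5, -3.9, 15.1]
grip_width: 0.549
gripper_force: 20.9
```

>>> {"name": "play_rows", "arguments": {
  "increments": [
    [[0.537,0,0,0,0],[0.532,0,0,0,0]]
  ]
}}

```text
time_s: 29.0
eef_pos: [0.5101, 0.0066, 0.1683]
ee_rot: [3.138, -0.002, 0.269]
force: [-4.9, -4.7, 15.1]
grip_width: 0.536
gripper_force: 24.9
```

>>> {"name": "play_rows", "arguments": {
  "increments": [
    [[0.527,0,0,0,0],[0.522,0,0,0,0]]
  ]
}}

```text
time_s: 29.2
eef_pos: [0.5102, 0.0064, 0.1684]
ee_rot: [3.138, -0.002, 0.269]
force: [-4.6, -6.6, 16.8]
grip_width: 0.528
gripper_force: 27.2
```

>>> {"name": "play_rows", "arguments": {
  "increments": [
    [[0.517,0,0.002,0,0],[0.512,0,0.002,0,0]]
  ]
}}

```text
time_s: 29.4
eef_pos: [0.5102, 0.0062, 0.1685]
ee_rot: [3.138, -0.003, 0.269]
force: [-4.7, -5.0, 18.6]
grip_width: 0.52
gripper_force: 28.4
```

>>> {"name": "play_rows", "arguments": {
  "increments": [
    [[0.507,0,0,0,0],[0.503,0,0,0,0]]
  ]
}}

```text
time_s: 29.6
eef_pos: [0.5102, 0.0061, 0.1687]
ee_rot: [3.138, -0.003, 0.269]
force: [-6.0, -6.8, 19.3]
grip_width: 0.509
gripper_force: 30.4
```

>>> {"name": "play_rows", "arguments": {
  "increments": [
    [[0.5,0,0,0,0],[0.5,0,0,0,0]]
  ]
}}

```text
time_s: 29.8
eef_pos: [0.5102, 0.0061, 0.1687]
ee_rot: [3.138, -0.003, 0.269]
force: [-5.4, -5.9, 18.5]
grip_width: 0.51
gripper_force: 29.9
```

>>> {"name": "play_rows", "arguments": {
  "increments": [
    [[0.495,0,0,0,0],[0.492,0,0,0,0],[0.49,0,0,0,0]]
  ]
}}

```text
time_s: 30.1
eef_pos: [0.5103, 0.006, 0.1689]
ee_rot: [3.138, -0.003, 0.269]
force: [-6.3, -7.3, 20.7]
grip_width: 0.5
gripper_force: 32.3
```

>>> {"name": "play_rows", "arguments": {
  "increments": [
    [[0.487,0,0,0,0],[0.487,0,0,0,0]]
  ]
}}

```text
time_s: 30.3
eef_pos: [0.5103, 0.006, 0.1688]
ee_rot: [3.137, -0.003, 0.269]
force: [-6.4, -6.0, 19.2]
grip_width: 0.497
gripper_force: 31.9
```

Gripper force is 32 N, which means about 35 N on the pad. Now I'll let go and check that the clamp holds.

>>> {"name": "play_rows", "arguments": {
  "increments": [
    [[0.6,0,0,0,0],[0.75,0,-0.015,0,0],[0.95,0,-0.025,0,0],[1,0,-0.025,0,0],[1,0,-0.025,0,0],[1,0,-0.025,0,0],[1,0,-0.025,0,0],[1,0,-0.025,-0.1,0],[1,0,-0.025,-0.25,0],[1,0,-0.025,-0.4,0]]
  ]
}}

```text
time_s: 31.3
eef_pos: [0.508, 0.0122, 0.2472]
ee_rot: [-3.141, 0.001, 0.27]
force: [-0.2, -0.1, -0.9]
grip_width: 1.002
gripper_force: 0.0
```

>>> {"name": "play_rows", "arguments": {
  "increments": [
    [[0,0,0.1,-0.05,0],[0,0,0.2,-0.05,0],[0,0,0.29,-0.05,0],[0,0,0.29,-0.05,0],[0,0,0.29,-0.05,0],[0,0,0.29,-0.05,0]]
  ]
}}

```text
time_s: 31.9
eef_pos: [0.5235, -0.0432, 0.2561]
ee_rot: [-3.141, 0.001, 0.271]
force: [0.8, 0.1, -0.4]
grip_width: 0.007
gripper_force: 0.0
```

Run:
```python
from h import *
o=readout.get_obs(); print({k:np.round(o[k],4).tolist() for k in ["time_s","eef_pos","ee_rot","force","grip_width"]})
p=lm(["wrist"],["clamp_head","handle_grip","trigger_tip","tab_press","end_panel","jaw_pad"])
cv2.imwrite("pics/g.png",p["frame"])
lm(["side"],["handle_grip","tab_press","end_panel"])
```

```text
{'time_s': 31.9, 'eef_pos': [0.5235, -0.0432, 0.2561], 'ee_rot': [-3.141, 0.0005, 0.2706], 'force': [0.8372, 0.0801, -0.4379], 'grip_width': 0.0067}
wrist clamp_head [([0.4997, 0.0518, 0.1022], 0.85)]
wrist handle_grip [([0.5123, -0.0073, 0.1847], 0.56)]
wrist trigger_tip [([0.4986, 0.0394, 0.1893], 0.76)]
wrist tab_press [([0.5232, -0.0432, 0.1496], 0.71)]
wrist end_panel [([0.498, 0.0565, 0.0645], 0.93)]
wrist jaw_pad [([0.5022, 0.0543, 0.067], 0.38)]
side handle_grip [([0.5126, -0.0031, 0.1866], 0.84)]
side tab_press [([0.5253, -0.0495, 0.151], 0.44)]
side end_panel [([0.496, 0.0651, 0.0638], 0.7)]
```

View pics/g.png

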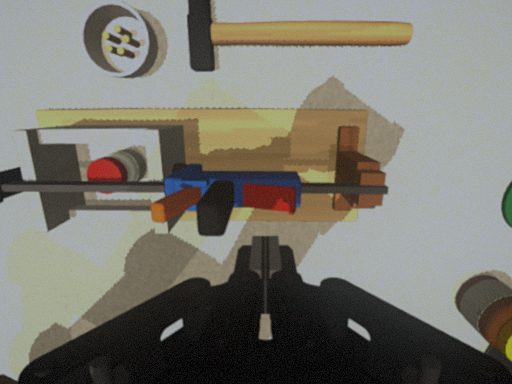

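The trigger is at rest, and the closed fingertips sit over the red tab at (268,195). Now I'll descend onto it.

>>> {"name": "play_rows", "arguments": {
  "increments": [
    [[0,0,0.01,0.15,0],[0,0,0.01,0.3,0],[0,0,0.01,0.42,0],[0,0,0.01,0.45,0],[0,0,0.01,0.46,0]]
  ]
}}

```text
time_s: 32.95
eef_pos: [0.525, -0.0466, 0.1647]
ee_rot: [3.139, -0.001, 0.27]
force: [0.9, -5.1, 9.2]
grip_width: -0.004
gripper_force: 0.0
```

>>> {"name": "play_rows", "arguments": {
  "increments": [
    [[0,0,0,0.01,0],[0,0,0,0.02,0],[0,0,0,0.02,0]]
  ]
}}

```text
time_s: 33.25
eef_pos: [0.5266, -0.0479, 0.1625]
ee_rot: [3.135, -0.006, 0.269]
force: [5.7, -11.6, 6.3]
grip_width: -0.001
gripper_force: 0.0
```

>>> {"name": "play_rows", "arguments": {
  "increments": [
    [[0,0,0,0.01,0],[0,0,0,0.02,0],[0,0,0,0.02,0]]
  ]
}}

```text
time_s: 33.55
eef_pos: [0.5278, -0.0489, 0.1603]
ee_rot: [3.132, -0.009, 0.268]
force: [4.7, -14.8, 17.3]
grip_width: -0.002
gripper_force: 3.1
```

Run:
```python
from h import *
p=vision.capture("wrist"); a=p["frame"][120:384,100:420]
p=vision.capture("side"); b=p["frame"][130:262,200:360]
cv2.imwrite("pics/i.png",np.hstack([a,cv2.resize(b,(320,264))]))
```

```text
(no output)
```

View pics/i.png

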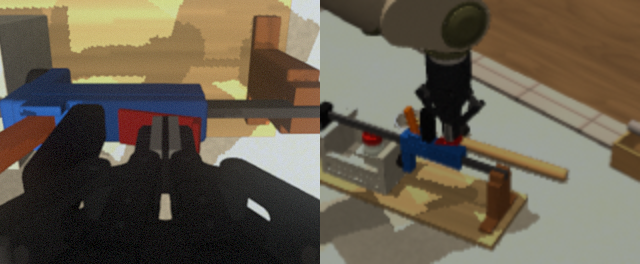

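The front finger linkage is pressing the handle's back; in the left crop the handle at (75,150) touches it. I'll lift and turn the tool 90° so the linkage spreads across the bar instead.

>>> {"name": "play_rows", "arguments": {
  "increments": [
    [[0,0,0.01,-0.1,0],[0,0,0.01,-0.25,-0.05],[0,0,0.01,-0.42,-0.14],[0,0,0,-0.45,-0.23],[0,0,0,-0.45,-0.32],[0,0,0,-0.45,-0.41],[0,0,0,-0.45,-0.5],[0,0,0,-0.45,-0.59],[0,0,0,-0.45,-0.68],[0,0,0,-0.45,-0.77]]
  ]
}}

```text
time_s: 34.65
eef_pos: [0.5243, -0.0456, 0.2467]
ee_rot: [3.141, 0.0, 1.486]
force: [0.4, 0.5, 0.4]
grip_width: 0.003
gripper_force: 0.0
```

>>> {"name": "play_rows", "arguments": {
  "increments": [
    [[0,0,0,0,-0.08],[0,0,0,0,-0.16],[0,0,0,0,-0.23],[0,0,0,0,-0.23],[0,0,0,0,-0.23]]
  ]
}}

```text
time_s: 35.15
eef_pos: [0.5243, -0.0456, 0.2465]
ee_rot: [3.141, 0.0, 1.838]
force: [0.3, -0.1, -0.3]
grip_width: -0.004
gripper_force: 0.0
```

Run:
```python
from h import *
o=readout.get_obs(); print({k:np.round(o[k],4).tolist() for k in ["time_s","eef_pos","ee_rot","force","grip_width"]})
p=lm(["wrist","side","wrist"],["clamp_head","handle_grip","tab_press","end_panel","jaw_pad"])
cv2.imwrite("pics/j.png",p["frame"])
```

```text
{'time_s': 35.15, 'eef_pos': [0.5243, -0.0456, 0.2465], 'ee_rot': [3.1414, 0.0001, 1.838], 'force': [0.268, -0.1379, -0.258], 'grip_width': -0.0035}
wrist clamp_head [([0.5021, 0.0472, 0.1009], 0.85)]
wrist handle_grip [([0.5107, -0.0079, 0.1847], 0.62)]
wrist tab_press [([0.5255, -0.0438, 0.1478], 0.62)]
wrist end_panel [([0.4971, 0.0577, 0.0645], 0.73)]
wrist jaw_pad []
side clamp_head [([0.5, 0.0457, 0.1059], 0.64)]
side handle_grip [([0.5134, -0.0057, 0.185], 0.61), ([0.6895, -0.039, -0.0007], 0.18)]
side tab_press [([0.5238, -0.0449, 0.1524], 0.6)]
side end_panel [([0.4961, 0.0622, 0.0663], 0.65)]
side jaw_pad [([0.4084, -0.4294, -0.0012], 0.46), ([0.5011, 0.0544, 0.0643], 0.43)]
wrist clamp_head [([0.5011, 0.0496, 0.104], 0.73)]
wrist handle_grip [([0.513, -0.0068, 0.1845], 0.55), ([0.499, 0.0538, 0.0656], 0.38)]
wrist tab_press [([0.5257, -0.0435, 0.1499], 0.78), ([0.4993, 0.0542, 0.0648], 0.58)]
wrist end_panel [([0.4969, 0.0547, 0.062], 0.87)]
wrist jaw_pad []
```

View pics/j.png

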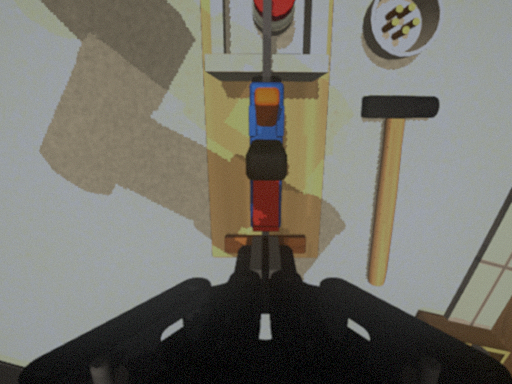

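Tab at (266,205), fingers in line with the bar and the linkage across it. I'll descend again.

>>> {"name": "play_rows", "arguments": {
  "increments": [
    [[0,0,0,0.15,0],[0,0,0,0.3,0],[0,0,0,0.4,0],[0,0,0,0.43,0],[0,0,0,0.44,0],[0,0,0,0.44,0]]
  ]
}}

```text
time_s: 36.65
eef_pos: [0.5236, -0.0456, 0.1595]
ee_rot: [-3.14, -0.0, 1.841]
force: [-6.8, 1.4, 7.9]
grip_width: 0.002
gripper_force: 4.2
```

>>> {"name": "play_rows", "arguments": {
  "increments": [
    [[0,0,0,0.01,0],[0,0,0,0.015,0],[0,0,0,0.015,0]]
  ]
}}

```text
time_s: 36.95
eef_pos: [0.5248, -0.0463, 0.1574]
ee_rot: [3.139, 0.003, 1.841]
force: [-1.9, -1.4, 4.8]
grip_width: 0.003
gripper_force: 2.6
```

>>> {"name": "play_rows", "arguments": {
  "increments": [
    [[0,0,0,0.01,0],[0,0,0,0.015,0],[0,0,0,0.015,0]]
  ]
}}

```text
time_s: 37.25
eef_pos: [0.5253, -0.0467, 0.1544]
ee_rot: [3.139, 0.004, 1.841]
force: [-1.2, -4.5, 7.7]
grip_width: 0.003
gripper_force: 3.7
```

>>> {"name": "play_rows", "arguments": {
  "increments": [
    [[0,0,0,0.01,0],[0,0,0,0.015,0],[0,0,0,0.015,0]]
  ]
}}

```text
time_s: 37.55
eef_pos: [0.5255, -0.0471, 0.1516]
ee_rot: [3.138, 0.005, 1.841]
force: [-2.1, -5.1, 10.1]
grip_width: 0.001
gripper_force: 4.7
```

Run:
```python
from h import *
lm(["side","wrist"],["clamp_head","handle_grip","tab_press","end_panel","jaw_pad"])
```

```text
side clamp_head []
side handle_grip [([0.5114, -0.0074, 0.1852], 0.71)]
side tab_press [([0.4992, 0.0606, 0.0641], 0.54), ([0.525, -0.0506, 0.1457], 0.5)]
side end_panel [([0.4956, 0.0618, 0.0659], 0.6)]
side jaw_pad [([0.501, 0.0528, 0.0666], 0.41)]
wrist clamp_head [([0.5033, 0.0466, 0.1005], 0.74)]
wrist handle_grip [([0.5126, -0.0102, 0.1845], 0.7)]
wrist tab_press []
wrist end_panel [([0.4986, 0.0574, 0.065], 0.84)]
wrist jaw_pad [([0.4999, 0.0544, 0.0678], 0.79)]
```

The tab is pressed (tip at z ≈ 0.1436, 10 N). Now I'll draw the head back.

>>> {"name": "play_rows", "arguments": {
  "increments": [
    [[0,-0.02,0,0,0],[0,-0.04,0,0,0],[0,-0.06,0,0,0],[0,-0.08,0,0,0],[0,-0.1,0,0,0],[0,-0.1,0,0,0]]
  ]
}}

```text
time_s: 38.75
eef_pos: [0.5304, -0.0653, 0.1513]
ee_rot: [3.139, 0.002, 1.841]
force: [-1.8, 0.0, 9.1]
grip_width: 0.001
gripper_force: 4.5
```

Run:
```python
from h import *
lm(["side","wrist"],["clamp_head","handle_grip","tab_press","end_panel","jaw_pad"])
```

```text
side clamp_head [([0.5066, 0.0272, 0.1069], 0.72)]
side handle_grip [([0.5169, -0.0238, 0.1847], 0.76)]
side tab_press [([0.5306, -0.0671, 0.1452], 0.39)]
side end_panel [([0.4988, 0.0625, 0.0654], 0.71)]
side jaw_pad [([0.5052, 0.0362, 0.0649], 0.35)]
wrist clamp_head [([0.5075, 0.0295, 0.1014], 0.95)]
wrist handle_grip [([0.5192, -0.0311, 0.1841], 0.79), ([0.5041, 0.0382, 0.0646], 0.75)]
wrist tab_press []
wrist end_panel [([0.4958, 0.0594, 0.0642], 0.87)]
wrist jaw_pad [([0.5053, 0.0374, 0.0657], 0.64)]
```

The head followed the full 18 mm, and the pad is well clear of the panel, which stayed home. I'll lift off.

>>> {"name": "play_rows", "arguments": {
  "increments": [
    [[0,0,0,-0.03,0],[0,0,0,-0.08,0],[0,0,0,-0.2,0],[0,0,0,-0.4,0],[0,0,0,-0.5,0],[0,0,0,-0.5,0],[0,0,0,-0.5,0]]
  ]
}}

```text
time_s: 40.05
eef_pos: [0.5294, -0.0649, 0.2494]
ee_rot: [3.142, 0.0, 1.841]
force: [-0.3, -0.1, -0.8]
grip_width: -0.006
gripper_force: 0.0
```

Run:
```python
from h import *
o=readout.get_obs(); print({k:np.round(o[k],4).tolist() for k in ["time_s","eef_pos","force"]})
p=lm(["side","wrist"],["clamp_head","handle_grip","tab_press","trigger_tip","end_panel","jaw_pad"])
cv2.imwrite("pics/k.png",p["frame"])
```

```text
{'time_s': 40.05, 'eef_pos': [0.5294, -0.0649, 0.2494], 'force': [-0.2799, -0.0935, -0.8056]}
side clamp_head [([0.5051, 0.029, 0.1042], 0.94), ([0.5125, -0.0046, 0.0034], 0.24)]
side handle_grip []
side tab_press [([0.5136, -0.0027, 0.0035], 0.74), ([0.529, -0.0672, 0.1509], 0.45)]
side trigger_tip [([0.5095, 0.0199, 0.1833], 0.64)]
side end_panel [([0.4994, 0.0616, 0.0631], 0.55)]
side jaw_pad [([0.5075, 0.036, 0.066], 0.57), ([0.4853, 0.1216, 0.0327], 0.28)]
wrist clamp_head [([0.5078, 0.0316, 0.1011], 0.63)]
wrist handle_grip [([0.5189, -0.0284, 0.1833], 0.71)]
wrist tab_press [([0.5306, -0.0644, 0.1506], 0.7)]
wrist trigger_tip [([0.504, 0.0139, 0.1882], 0.89)]
wrist end_panel [([0.4959, 0.0565, 0.0635], 0.77)]
wrist jaw_pad [([0.5045, 0.0359, 0.067], 0.54)]
```

View pics/k.png

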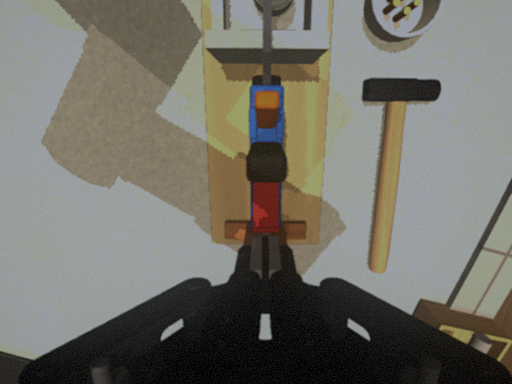

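The final view shows the pad at (266,78) clear of the panel face at (266,55), and the tab up. Nothing else has moved, so I'm handing in.

```bash
python3 -c "
from h import *
print(workorder.finish_job())"
```

```text
the job is handed in; nothing more can be done
None
```

I handed the job in at about 40 s: the panel looks home, the pad stands about 20 mm clear of it, the tab and trigger look at rest, and nothing else on the shelf looks moved. Pad force can't be read directly: from gripper force I put the squeeze near 35 N, so the hold should be about 23 N. No verdict came back.

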